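# Switch the column selector lever through its H-gate to the blue slot

## Robot

A 7-joint arm with a two-finger parallel gripper is mounted at the origin on the work surface. World frame = base frame: x ahead of the robot, y to its left, z up, the work surface at z = 0. Lengths are in m, angles in rad, forces in N, time in s.
With the tool pointing down it reaches from about 0.4 to 0.875 m from the base axis. Payload 19.3 kg.
Tool frame: the origin (TCP) lies on the centre line of the jaws, within the pads' length; the fingertips stand 8 mm ahead of it and the grasp point (between the pads) lies 11 mm behind it; z points along the fingers, x is the direction in which the jaws open and shut, and the axes are right-handed (so a half turn about z gives the same grasp; the last joint's range is limited). The gripper opens to 85 mm and grips with 20 to 120 N. Pads are 22 mm wide; open, the fingers measure 114 mm over their backs; the gripper's body (76 mm by 85 mm) begins 54 mm behind the grasp point. The pads swing forward as they close: fully open they stand 13 mm farther back than shut.
Start: joints at [1.187, 0.521, -0.036, 1.599, 0.021, 1.021, -0.113], TCP at [0.193, -0.594, 0.239] pointing down, gripper open.
Joint ranges: [-2.91, 2.91], [-0.3, 2.13], [-1.5, 1.42], [0.17, 2.43], [-1.26, 4.41], [0.16, 1.93], [-2.52, 2.52]. Speed limits (rad/s): [1.89, 1.89, 2.39, 2.39, 3.01, 3.01, 3.01].

## Interface

Orientations are given as a unit quaternion [x, y, z, w].
In Python, from plant import readout, snapshot, camera_info, ticket gives the robot as it stands.
- The arm moves only by the tool jog_arm, never from a script. Its argument "increments" is text: rows parted by semicolons, each of 7 numbers parted by spaces: the opening in per cent of the stroke, from 0 (shut) to 100 (fully open), then the shift along the world's x, y, z in cm, then the turn, a rotation vector about the world's x, y, z in degrees. In form: jaw tx ty tz rx ry rz; .... A call has 1 to 10 rows; each row shifts and turns the commanded pose from where the row before left it; what a row does not reach is not made up. A row lasts 1/12 s, in which the tool goes at most 41.7 mm and 7.16 degrees, less where a joint would pass 70% of its speed; a pose out of reach is approached as far as the arm can. A call is refused whole if a number of a shift passes 4.17 or a number of a turn 7.16, either way. A call with a gripper value outside its range is refused whole. The fingers move at their own pace and stop on an object; the grip force is fixed at half the most. Time passes only in rows, so rows that do not move let the fingers close. It gives the time, the measured TCP pose, the force and the opening at its end, in the units of the state.
- readout.observe(): the state, without advancing time (a new reading comes with each control period).
- snapshot(name): name is "scene" or "top"; returns (picture, depth): 400x640x3 uint8, red, green, blue; 400x640 float32, m along the optical axis (not along the pixel's ray), 0 where there is no reading.
- camera_info(name): a dict with "K" (3x3 intrinsics, pixels), "view" (4x4, takes a point from world to camera coordinates). Camera axes: x right, y up, looking along -z (the intrinsics and any distortion apply to the point x, -y, -z); pixel columns grow to the right and rows downward; lengths in m; the calibration is good to about 2 mm. A picture is of the moment at which its call begins. camera_info takes no time and is no camera call.
- ticket.close_job(): hands the job in, once; it reports no verdict.
The state is a dict: "t": time; "q": joint angles; "dq": joint speeds; "joint_efforts": joint torques, N m; "ee_pos": TCP position; "orientation": TCP orientation; "ft_force": force on the tool from outside, world axes, zero at the start; "ft_torque": the same for the moment, N m; "finger_gap": opening from 0.0 (shut) to 1.0 (fully open).
Only numpy, scipy, OpenCV 4.12 (cv2) and the standard library are available. Lean on these libraries where they do the work, as an engineer would, in place of code of your own. Each camera call takes 0.05 s, during which the arm holds its last target.

## Task

On the column selector box, push the orange-knobbed lever with the fingertips out of the slot it stands in, across the middle of the H-gate and fully home into the slot with the blue mark, and leave it there. Push it gently and do not grip it, do not run it home into the yellow slot on the way, and leave the bottle, the beaker and the spanner standing and lying where they are.

Things in the scene. Friction and masses are not known exactly. Their poses are not given: they have to be found in the camera images.
- selector: white box fixed to the bench, 130 (x) x 110 (y) x 80 mm, aluminium plate on top; origin: centre of underside, z up, turned up to 0.8 rad about z. H-shaped slot 15 mm wide: legs along box x at y = +17.5 and -17.5 mm, x -30 to +30 mm, joined at x = 0 by a cross channel along y. Tongues between the legs bar crossing unless lever_long is within 0.04 rad of 0. Each half-leg is one slot.
- lever_long (a joint): lever tilt along the legs, rad; the gimbal pivot is on the box's axis 15 mm above the bench. 0 = upright, in line with the cross channel; positive leans to the box's +x; stops at +0.35 and -0.35 (fully home in a slot). No spring: friction of about 0.25 N m (2 N at the knob) keeps it where it is left.
- lever_cross (a joint): lever tilt across the legs, rad: positive leans to the box's +y; stops at +0.26 (column y = +17.5 mm) and -0.26 (column y = -17.5 mm). Same friction, no spring. With a = lever_long, b = lever_cross, a point L mm along the lever from the pivot is at (L sin a cos b, L sin b, 15 + L cos a cos b) mm in the box's frame.
- knob (a point): centre of the lever's orange ball knob, 32 mm diameter, 150 mm from the pivot along the lever (165 mm above the bench when upright); below it a steel rod of 9 mm diameter. Between the stops the knob travels about 100 mm along the legs and 77 mm across. It cannot be lifted.
- stem (a point): point on the axis of the lever's rod, 65 mm from the pivot, at about the level of the gate plate's top. Fully home in a slot it is about 21.5 mm horizontally from the centre of that slot's mark.
- mark_blue: flat round blue mark, 18 mm diameter, 3 mm thick, lying on the gate plate just beyond the end of one of the four slots; origin at its centre, underside, 80 mm above the bench. In the selector's own frame it lies at x = +43 or -43 mm (varies from run to run) and y = -17.5 mm (the column of slots that the lever is NOT in at the start).
- mark_yellow: flat round yellow mark, 18 mm diameter, 3 mm thick, lying on the gate plate just beyond the end of one of the four slots; origin at its centre, underside, 80 mm above the bench. In the selector's own frame it lies at x = +43 or -43 mm (varies from run to run) and y = -17.5 mm (the column of slots that the lever is NOT in at the start).
- mark_red: flat round red mark, 18 mm diameter, 3 mm thick, lying on the gate plate just beyond the end of one of the four slots; origin at its centre, underside, 80 mm above the bench. In the selector's own frame it lies at x = +43 or -43 mm (varies from run to run) and y = +17.5 mm (the column that the lever stands in at the start).
- mark_green: flat round green mark, 18 mm diameter, 3 mm thick, lying on the gate plate just beyond the end of one of the four slots; origin at its centre, underside, 80 mm above the bench. In the selector's own frame it lies at x = +43 or -43 mm (varies from run to run) and y = +17.5 mm (the column that the lever stands in at the start).
- bottle: bystander: clear capped bottle with a blue cap, 68 mm diameter, 135 mm high, loose; origin at the centre of its underside
- beaker: bystander: clear open beaker, 64 mm diameter, 75 mm high, loose; origin at the centre of its underside
- spanner: bystander: steel spanner 140 mm long lying flat on the bench, loose; origin under its middle, long axis along its x
Mind the look-alikes: they are no part of the job. There is more than one size of the selector; the job needs the smallest.

How it is judged:
By the outcome, as a careful person would: the job done as asked, in the order asked, and still so for the second after the job is handed in, with the robot touching nothing.
It also fails if it takes over 40 s, if anything falls off the work surface, if the arm or the gripper's body presses on something with over 40 N, if the wrist force passes 120 N, or if a joint passes its speed limit or range.

## Working session

There is one attempt and no reset: what is moved stays moved. The work goes in short steps, Python scripts to look and compute and a tool call to move; the robot and the scene stay as the last step left them, time stands still between calls to the robot, and variables do not carry over. Pictures are saved under pics/ and viewed, and the job is handed in when it is done.

Besides the shell and the picture viewer there is one more tool, called after "Request:" as name(argument=value, ...), one argument or row to a line, values as JSON. jog_arm: Moves the arm, as the interface text tells. Its arguments: {"type":"object","properties":{"increments":{"type":"string"}},"required":["increments"]}

```bash
ls; mkdir -p pics
cat > h.py <<'E'
import numpy as np,cv2
from plant import readout,snapshot,camera_info,ticket
def save(n,im): cv2.imwrite('pics/'+n,cv2.cvtColor(im,cv2.COLOR_RGB2BGR))
E
python3 - <<'E'
from h import *
for n in ['scene','top']:
    p,d=snapshot(n); save(n+'1.png',p); np.savez(''+n+'1.npz',p=p,d=d)
    c=camera_info(n); print(n,{k:np.round(np.array(v),3).tolist() for k,v in c.items()})
print(readout.observe())
E
```

```text
pics
scene {'K': [[419.986, 0.0, 304.89], [0.0, 419.986, 206.579], [0.0, 0.0, 1.0]], 'view': [[0.497, 0.867, -0.022, -0.352], [-0.443, 0.275, 0.853, 0.088], [0.746, -0.415, 0.521, -1.367], [0.0, 0.0, 0.0, 1.0]]}
top {'K': [[510.873, 0.0, 324.774], [0.0, 510.873, 203.092], [0.0, 0.0, 1.0]], 'view': [[-0.138, -0.99, 0.004, 0.162], [0.97, -0.135, 0.201, -0.53], [-0.199, 0.032, 0.98, -1.002], [0.0, 0.0, 0.0, 1.0]]}
{'t': 0.1, 'q': array([ 1.18680934,  0.52197651, -0.03628375,  1.59988437,  0.02116222,
        1.02110427, -0.11278937]), 'dq': array([-0.00077319, -0.00136539,  0.00023375, -0.00196024, -0.00082973,
        0.00010402,  0.00183958]), 'joint_efforts': array([ 4.54682318e-03, -9.28495789e+01,  1.98488653e+00, -3.70535088e+01,
        1.81842962e-02,  5.27950062e-03,  7.91942171e-05]), 'ee_pos': array([ 0.19278938, -0.5942455 ,  0.23879385]), 'orientation': array([ 8.08890070e-01, -5.87959701e-01, -4.16100526e-04, -2.67205779e-04]), 'ft_force': array([-0.80857656, -0.73754127, -0.53324283]), 'ft_torque': array([ 0.00409925, -0.00279474,  0.01180237]), 'finger_gap': 0.9997428638921666}
```

```bash
sleep 1
```

```text
(no output)
```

View pics/scene1.png

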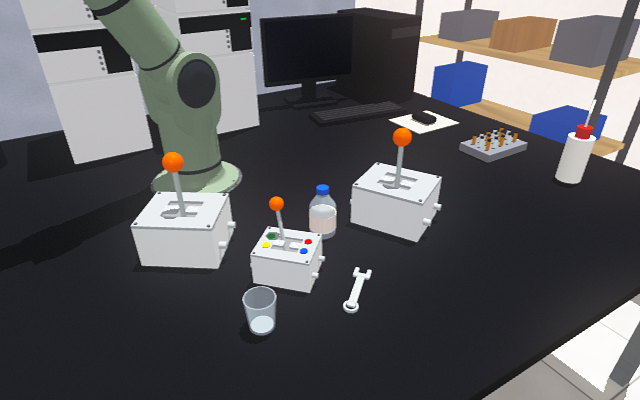

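View pics/top1.png

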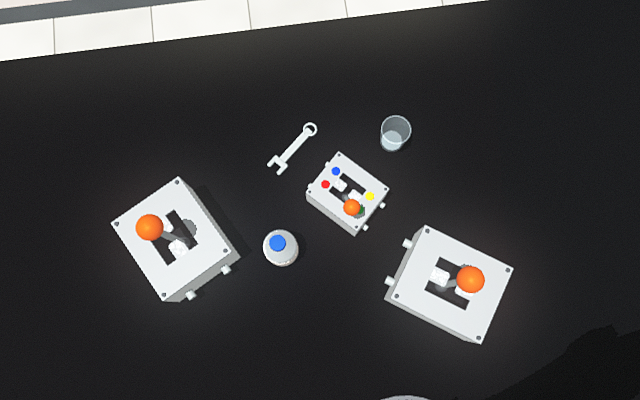

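Scene view: three look-alike selectors, with knobs at scene (173,162), (402,137) and (277,204), which are top (470,279), (149,227) and (352,207). The middle one, scene (277,204), is the smallest and the only one with coloured marks, so that is the target. Next is a close crop and the measurements.

```bash
cat >> h.py <<'E'
def P(n):
    c=camera_info(n); K=np.array(c['K']);V=np.array(c['view']); return K@np.diag([1,-1,-1])@V[:3]
def tri(uvs):
    A=[]
    for n,(u,v) in uvs.items():
        p=P(n); A+= [u*p[2]-p[0], v*p[2]-p[1]]
    A=np.array(A); return np.linalg.lstsq(A[:,:3],-A[:,3],rcond=None)[0]
def ray(n,uv,z):
    p=P(n);u,v=uv
    A=np.array([u*p[2]-p[0], v*p[2]-p[1]]); xy=np.linalg.solve(A[:,:2],-A[:,3]-A[:,2]*z); return np.r_[xy,z]
def proj(n,X):
    q=P(n)@np.r_[X,1]; return q[:2]/q[2]
R={'red':[(0,12),(170,179)],'orange':[(5,14)],'yellow':[(24,35)],'green':[(40,90)],'blue':[(105,125)]}
def blob(im,col,box,smin=120,vmin=60):
    x0,y0,x1,y1=box; h=cv2.cvtColor(im,cv2.COLOR_RGB2HSV)[y0:y1,x0:x1]
    m=np.zeros(h.shape[:2],np.uint8)
    for a,b in R[col]: m|=cv2.inRange(h,(a,smin,vmin),(b,255,255))
    n,l,s,c=cv2.connectedComponentsWithStats(m)
    return [(s[i,4],np.round(c[i]+[x0,y0],2).tolist(),s[i,2:4].tolist()) for i in range(1,n) if s[i,4]>6]
E
python3 - <<'E'
from h import *
B={'scene':(245,190,330,290),'top':(300,145,395,240)}
for n,b in B.items():
    p=np.load(n+'1.npz')['p']; c=p[b[1]:b[3],b[0]:b[2]]
    save(n+'c.png',cv2.resize(c,None,fx=6,fy=6,interpolation=cv2.INTER_CUBIC))
    for k in R: print(n,k,blob(p,k,b,smin=120 if k!='green' else 60,vmin=30))
E
```

```text
scene red [(np.int32(104), [275.7, 205.5], [15, 14]), (np.int32(32), [307.91, 241.06], [7, 5])]
scene orange [(np.int32(134), [275.8, 204.66], [15, 14])]
scene yellow [(np.int32(34), [265.5, 244.5], [8, 6])]
scene green [(np.int32(39), [270.69, 235.54], [8, 6])]
scene blue [(np.int32(68), [322.31, 192.04], [14, 6]), (np.int32(38), [303.34, 250.61], [8, 6])]
top red [(np.int32(51), [324.98, 183.8], [9, 8]), (np.int32(143), [351.82, 206.99], [17, 17])]
top orange [(np.int32(207), [351.25, 206.8], [17, 17])]
top yellow [(np.int32(55), [369.45, 195.65], [8, 8])]
top green [(np.int32(26), [360.88, 210.27], [6, 9])]
top blue [(np.int32(52), [335.5, 170.5], [8, 8])]
```

View pics/scenec.png

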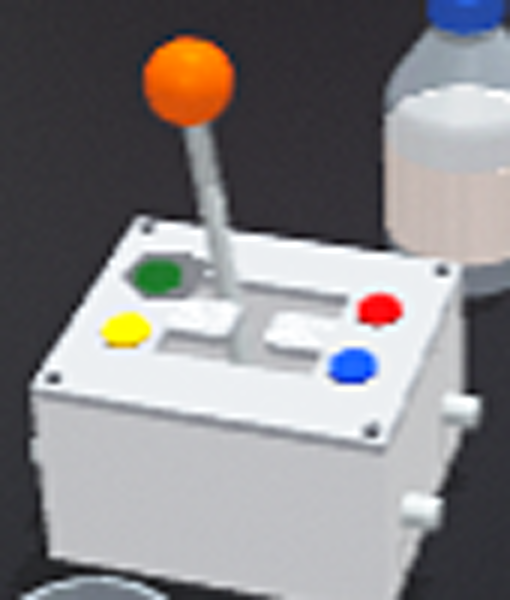

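View pics/topc.png

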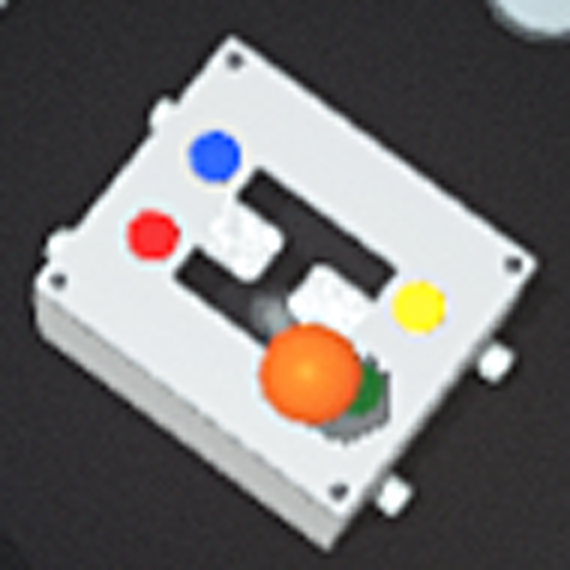

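The crop shows the smallest box. Marks in the top view are blue (335,170), red (325,184), yellow (369,196) and green (361,210, partly under the knob). The lever leans towards green, so blue is at the opposite end of the other column.

Run:
```python
from h import *
m={'red':((307.91,241.06),(324.98,183.8)),'yellow':((265.5,244.5),(369.45,195.65)),'blue':((303.34,250.61),(335.5,170.5)),'knob':((275.8,204.4),(351.3,206.8)),'green':((270.69,235.54),None)}
T={}
for k,(a,b) in m.items():
    if b: T[k]=tri({'scene':a,'top':b})
    print(k,T.get(k),ray('scene',a,.083),ray('top',b,.083) if b else '')
# frame from marks at z=.083: average both views
A=lambda k:(ray('scene',m[k][0],.083)+ray('top',m[k][1],.083))/2 if m[k][1] else ray('scene',m[k][0],.083)
b,y,r,g=[A(k) for k in('blue','yellow','red','green')]
print('b-y',np.linalg.norm(b-y),'r-b',np.linalg.norm(r-b))
ey=(r-b)[:2]; ex=(b-y)[:2]; 
print(np.degrees(np.arctan2(*ey[::-1])),np.degrees(np.arctan2(*ex[::-1])))
# box: z-up RH
s=np.sign(ex[0]*ey[1]-ex[1]*ey[0]); print('blue at x sign',s)
X=s*ex; th=np.arctan2(X[1],X[0]); th2=np.arctan2(-ey[0],ey[1]); 
print('yaw',th,th2)
th=(th*86+th2*35)/121
c=(b+y)[:2]/2+17.5e-3*np.array([-np.sin(th),np.cos(th)]); print('centre',c,'from r,g',(r+g)[:2]/2-17.5e-3*np.array([-np.sin(th),np.cos(th)]))
Rm=np.array([[np.cos(th),-np.sin(th)],[np.sin(th),np.cos(th)]])
k=T['knob']; kb=Rm.T@(k[:2]-c); print('knob box',kb,k[2])
for n in('bottle',):pass
print('bottle cap',ray('top',(278,243),.135),'beaker base', ray('top',(391,141),0),'spanner',ray('top',(292,150),0))
for n in ((149,227),(470,279)): print('big knob',ray('top',n,.25))
o=readout.observe(); print(o['ee_pos'])
```

```text
red [0.58061563 0.08265436 0.08261082] [0.58108765 0.08241125 0.083     ] [0.58051506 0.0826572  0.083     ]
yellow [ 0.54382465 -0.00278155  0.08307713] [ 0.54362949 -0.00293525  0.083     ] [ 0.54389865 -0.00265628  0.083     ]
blue [0.60521013 0.05740733 0.08243427] [0.60575852 0.05679664 0.083     ] [0.60514325 0.05760895 0.083     ]
knob [0.51263017 0.04271903 0.15485701] [0.40323574 0.09195829 0.083     ] [0.52628828 0.0369619  0.083     ]
green None [0.51908972 0.02152418 0.083     ] 
b-y 0.08605283184863236 r-b 0.03534516649512759
134.21835446682002 44.20513303846498
blue at x sign 1.0
yaw 0.771525117803339 0.7717558752599507
centre [0.56240513 0.03974755] from r,g [0.56214789 0.03948518]
knob box [-0.03360682  0.03683691] 0.15485700859280932
bottle cap [0.46704244 0.18758256 0.135     ] beaker base [ 0.67766578 -0.07996707  0.        ] spanner [0.68713279 0.14128861 0.        ]
big knob [0.50719152 0.38777192 0.25      ]
big knob [ 0.34996871 -0.12239669  0.25      ]
[ 0.19278938 -0.5942455   0.23879385]
```

Yaw is 0.7716 rad and the box centre is (0.5623, 0.0396). Blue sits at box (+43, −17.5). The knob is at box (−34, +37), so lever a≈−0.23, b≈+0.25. The plan is to shut the jaws, turn the tool +26° so its x lies along box −y, and make three pushes: +x to the middle, −y across, then +x home. I raise first and travel on an arc outside the near big selector.

Request:
jog_arm(
  increments="0 0 0 3 0 0 0; 0 0 0 3 0 0 0; 0 0 0 3 0 0 0; 0 0 0 3 0 0 0; 0 2.56 2.03 0 0 0 1.2; 0 2.56 2.03 0 0 0 1.2; 0 2.56 2.03 0 0 0 1.2; 0 2.56 2.03 0 0 0 1.2; 0 2.56 2.03 0 0 0 1.2; 0 2.56 2.03 0 0 0 1.2",
)

```text
t: 0.93
ee_pos: [0.3474, -0.4714, 0.3591]
orientation: [0.844, -0.536, -0.0, -0.0]
ft_force: [-0.0, -0.3, 0.6]
finger_gap: 0.001
```

Request:
jog_arm(
  increments="0 2.56 2.03 0 0 0 1.2; 0 2.56 2.03 0 0 0 1.2; 0 2.56 2.03 0 0 0 1.2; 0 2.56 2.03 0 0 0 1.2; 0 2.56 2.03 0 0 0 1.2; 0 2.56 2.03 0 0 0 1.2; 0 0 3.6 0 0 0 1.2; 0 0 3.6 0 0 0 1.2; 0 0 3.6 0 0 0 1.2; 0 0 3.6 0 0 0 1.2",
)

```text
t: 1.77
ee_pos: [0.4997, -0.2051, 0.3589]
orientation: [0.896, -0.444, -0.0, 0.0]
ft_force: [1.3, -0.2, 0.2]
finger_gap: -0.005
```

Request:
jog_arm(
  increments="0 -0.3 3.63 0 0 0 1.15; 0 -0.3 3.63 0 0 0 1.15; 0 -0.3 3.63 0 0 0 1.15; 0 -0.3 3.63 0 0 0 1.15; 0 -0.3 3.63 0 0 0 1.15; 0 -0.3 3.63 0 0 0 1.15; 0 0 0 -3 0 0 0; 0 0 0 -3 0 0 0; 0 0 0 -3 0 0 0; 0 0 0 -3 0 0 0",
)

```text
t: 2.6
ee_pos: [0.4818, 0.0111, 0.238]
orientation: [0.921, -0.39, 0.0, -0.0]
ft_force: [1.3, 0.6, -0.2]
finger_gap: -0.002
```

Run:
```python
from h import *
s,_=snapshot('scene');t,_=snapshot('top');save('a.png',np.vstack([s[80:340,140:460],t[100:360,200:520]]))
print(readout.observe()['ee_pos'])
```

```text
[0.47998725 0.01073278 0.23593011]
```

View pics/a.png

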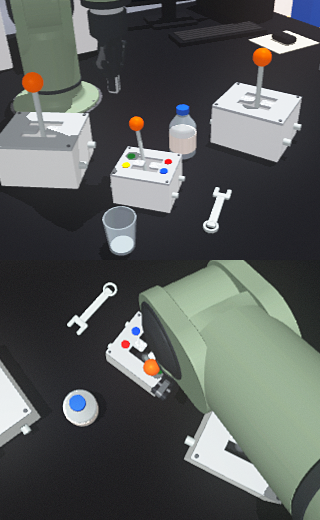

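The gripper hangs behind the knob on the −x side (crop (115,85)) and the lever is untouched. I descend to knob height next.

Request:
jog_arm(
  increments="0 0 0.1 -2.4 0 0 0; 0 0 0.1 -2.4 0 0 0; 0 0 0 -2.4 0 0 0; 0 0 0 -2.3 0 0 0; 0 0 0 0 0 0 0; 0 0 0 0 0 0 0",
)

```text
t: 3.2
ee_pos: [0.4824, 0.013, 0.1453]
orientation: [0.921, -0.39, -0.0, 0.0]
ft_force: [-0.2, -0.2, 0.9]
finger_gap: -0.003
```

```bash
cat >> h.py <<'E'
C=np.array([.5623,.0396]);TH=.7716
RM=np.array([[np.cos(TH),-np.sin(TH)],[np.sin(TH),np.cos(TH)]])
def tb(x): return 1000*(RM.T@(np.array(x)[:2]-C))
def look(name):
    s,_=snapshot('scene');t,_=snapshot('top')
    a=cv2.resize(s[180:300,230:350],None,fx=3.3,fy=3.3);b=cv2.resize(t[130:250,290:410],None,fx=3.3,fy=3.3)
    save(name,np.hstack([a,b]))
    bs=blob(s,'orange',(240,180,330,260),vmin=80);bt=blob(t,'orange',(300,140,400,245),vmin=80)
    print(bs,bt)
    o=readout.observe(); print('tcp box',tb(o['ee_pos']),o['ee_pos'],'F',o['ft_force'],'t',o['t'])
    if bs:
        u=max(bs)[1]; 
        if max(bs)[0]>60:
            # height by iteration from lever geometry
            z=.16
            for _ in range(10):
                k=tb(ray('scene',u,z)); z=.015+np.sqrt(max(0,.15**2-(k[0]**2+k[1]**2)*1e-6))
            print('scene knob box',k,z,'a',np.arctan2(k[0],z*1000-15),'b',np.arcsin(np.clip(k[1]/150,-1,1)))
    if bs and bt: X=tri({'scene':max(bs)[1],'top':max(bt)[1]}); print('tri',tb(X),X[2])
E
python3 -c "
from h import *
look('b.png')"
```

```text
[(np.int32(143), [275.79, 204.27], [15, 15])] [(np.int32(48), [346.44, 209.73], [9, 12])]
tcp box [-75.30633961  36.12214147] [0.48313337 0.01298237 0.14620274] F [ 0.50049251  0.28917475 -0.37406072] t 3.3
scene knob box [-32.26153492  32.61814486] 0.1578119392427897 a -0.22217302756563354 b 0.2192055976725366
tri [-32.04196253  45.07219978] 0.15097446930736416
```

View pics/b.png

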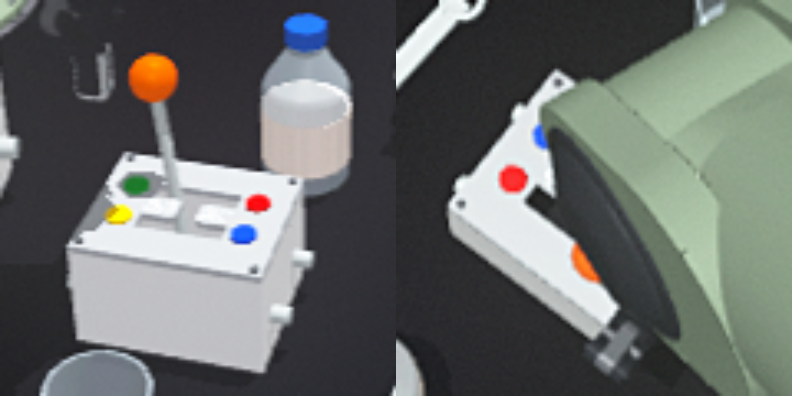

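Request:
jog_arm(
  increments="0 0.22 0.21 0 0 0 0; 0 0.22 0.21 0 0 0 0; 0 0.22 0.21 0 0 0 0; 0 0.22 0.21 0 0 0 0; 0 0.22 0.21 0 0 0 0; 0 0.22 0.21 0 0 0 0; 0 0.22 0.21 0 0 0 0; 0 0.22 0.21 0 0 0 0; 0 0.22 0.21 0 0 0 0; 0 0 0 0 0 0 0",
)

```text
t: 4.13
ee_pos: [0.5023, 0.0323, 0.1442]
orientation: [0.921, -0.39, -0.0, -0.0]
ft_force: [-0.5, 0.6, 0.5]
finger_gap: -0.0
```

```bash
python3 -c "
from h import *
look('c.png')"
```

```text
[(np.int32(155), [281.02, 203.63], [16, 15])] []
tcp box [-48.4548918   36.59980851] [0.50204731 0.03204782 0.14424364] F [ 0.2088143  -0.46826891 -0.69633602] t 4.2333
scene knob box [-21.29816333  36.00617427] 0.1590484073270027 a -0.1467907168249468 b 0.24240825229951105
```

View pics/c.png

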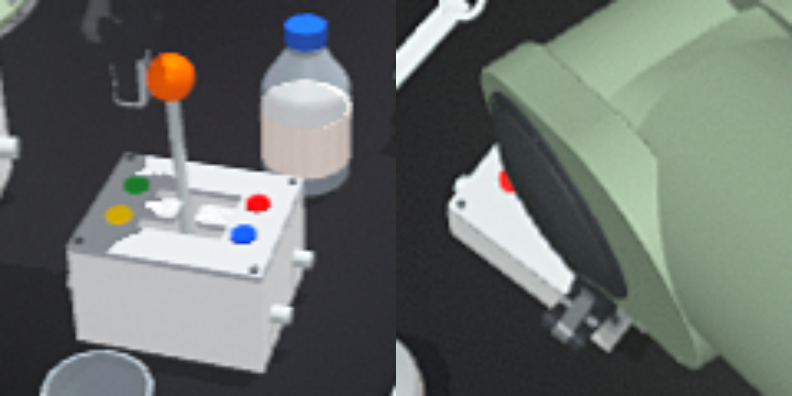

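Contact offset is 27 mm, as expected, with a≈−0.15. I continue about 20 mm.

Request:
jog_arm(
  increments="0 0.22 0.21 0 0 0 0; 0 0.22 0.21 0 0 0 0; 0 0.22 0.21 0 0 0 0; 0 0.22 0.21 0 0 0 0; 0 0.22 0.21 0 0 0 0; 0 0.22 0.21 0 0 0 0; 0 0.1 0.1 0 0 0 0; 0 0 0 0 0 0 0",
)

```text
t: 4.9
ee_pos: [0.5164, 0.0458, 0.1443]
orientation: [0.921, -0.39, 0.0, -0.0]
ft_force: [0.3, -0.3, -0.4]
finger_gap: -0.001
```

```bash
python3 -c "
from h import *
look('d.png')"
```

```text
[(np.int32(149), [289.61, 204.32], [15, 14])] []
tcp box [-28.87572274  36.42778478] [0.51620152 0.04557674 0.14426003] F [-0.83517434 -0.2158464  -0.31159069] t 5.0
scene knob box [-1.17889239 34.84552914] 0.16089173832638565 a -0.00808042142186609 b 0.2344453324559633
```

View pics/d.png

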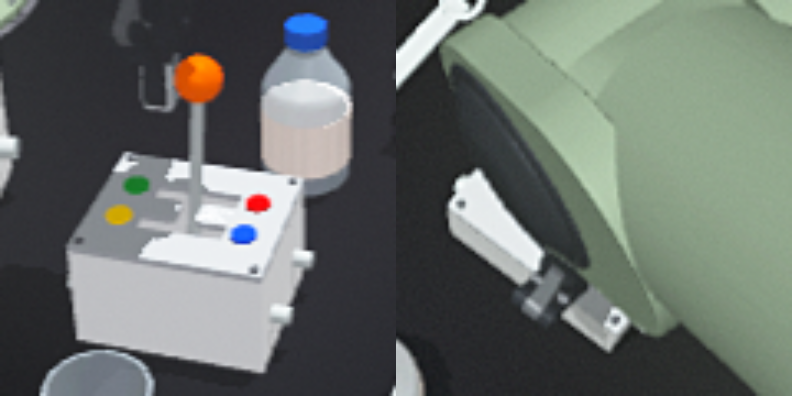

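The lever is upright at a≈−0.01, inside the cross window. I back off, go round to the +y side and push across.

Request:
jog_arm(
  increments="0 -0.54 -0.52 0 0 0 0; 0 -0.54 -0.52 0 0 0 0; 0 -1.14 1.17 0 0 0 0; 0 -1.14 1.17 0 0 0 0; 0 -1.14 1.17 0 0 0 0; 0 1.05 1.02 0 0 0 0; 0 1.05 1.02 0 0 0 0; 0 1.05 1.02 0 0 0 0; 0 0 0 0 0 0 0",
)

```text
t: 5.75
ee_pos: [0.5037, 0.1021, 0.1445]
orientation: [0.921, -0.39, 0.0, -0.001]
ft_force: [-0.8, -0.7, -0.1]
finger_gap: 0.002
```

```bash
python3 -c "
from h import *
look('e.png')"
```

```text
[(np.int32(181), [289.54, 203.44], [16, 15])] []
tcp box [-0.93715776 85.42506753] [0.5020628  0.10017888 0.14413576] F [-0.03839257  0.07582138  0.29607931] t 5.85
scene knob box [-3.33711318 40.8732989 ] 0.15928526297852957 a -0.02312445680840714 b 0.27597862415571073
```

View pics/e.png

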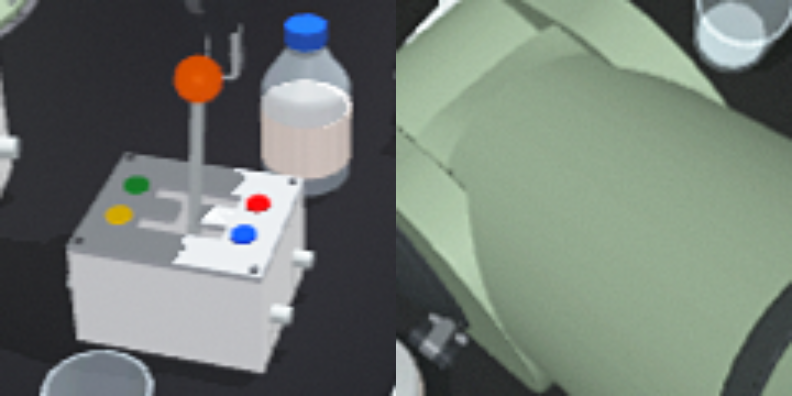

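Request:
jog_arm(
  increments="0 0.28 -0.29 0 0 0 0; 0 0.28 -0.29 0 0 0 0; 0 0.28 -0.29 0 0 0 0; 0 0.21 -0.21 0 0 0 0; 0 0.21 -0.21 0 0 0 0; 0 0.21 -0.21 0 0 0 0; 0 0.21 -0.21 0 0 0 0; 0 0.21 -0.21 0 0 0 0; 0 0.21 -0.21 0 0 0 0; 0 0.21 -0.21 0 0 0 0",
)

```text
t: 6.68
ee_pos: [0.5259, 0.0772, 0.1443]
orientation: [0.921, -0.39, 0.0, -0.0]
ft_force: [-1.7, 1.6, 2.0]
finger_gap: 0.002
```

```bash
python3 -c "
from h import *
look('f.png')"
```

```text
[(np.int32(185), [287.35, 205.44], [16, 16])] []
tcp box [ 0.0916141  52.05829939] [0.5260663  0.07697906 0.14425972] F [-1.10319268  0.93930048  0.86154808] t 6.7833
scene knob box [-3.55585064 26.57597534] 0.16258412333544214 a -0.02408906007759466 b 0.17811343307997954
```

View pics/f.png

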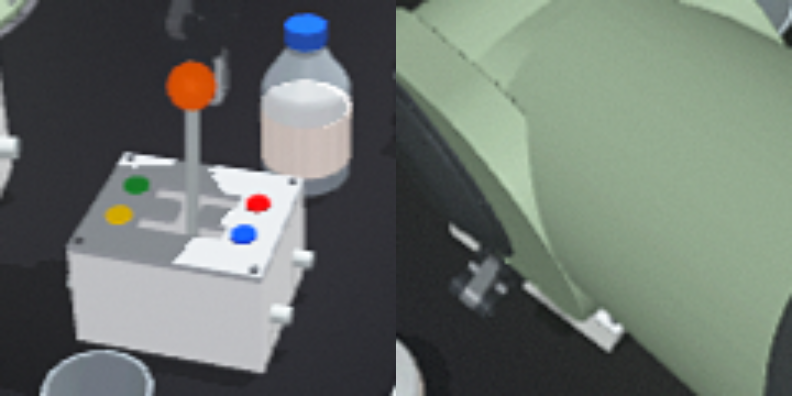

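Force is about 2 N and the lever is crossing. I continue.

Request:
jog_arm(
  increments="0 0.21 -0.215 0 0 0 0; 0 0.21 -0.215 0 0 0 0; 0 0.21 -0.215 0 0 0 0; 0 0.21 -0.215 0 0 0 0; 0 0.21 -0.215 0 0 0 0; 0 0.21 -0.215 0 0 0 0; 0 0.21 -0.215 0 0 0 0; 0 0.21 -0.215 0 0 0 0; 0 0.21 -0.215 0 0 0 0; 0 0.21 -0.215 0 0 0 0",
)

```text
t: 7.62
ee_pos: [0.5473, 0.0556, 0.1446]
orientation: [0.921, -0.39, 0.0, -0.0]
ft_force: [-1.5, 2.3, 5.1]
finger_gap: 0.002
```

Request:
jog_arm(
  increments="0 0.21 -0.215 0 0 0 0; 0 0.21 -0.215 0 0 0 0; 0 0.21 -0.215 0 0 0 0; 0 0.21 -0.215 0 0 0 0; 0 0.21 -0.215 0 0 0 0; 0 0.21 -0.215 0 0 0 0; 0 0.21 -0.215 0 0 0 0; 0 0.21 -0.215 0 0 0 0; 0 0.14 -0.14 0 0 0 0; 0 0 0 0 0 0 0",
)

```text
t: 8.45
ee_pos: [0.565, 0.0367, 0.1441]
orientation: [0.921, -0.39, -0.0, 0.0]
ft_force: [-0.8, 1.4, -0.8]
finger_gap: -0.003
```

```bash
python3 -c "
from h import *
look('g.png')"
```

```text
[(np.int32(202), [278.92, 220.21], [16, 16])] []
tcp box [ 0.10989353 -3.59062289] [0.56488245 0.03710288 0.14426117] F [-0.22363193  0.37946894  0.70674868] t 8.55
scene knob box [ -2.81089825 -31.33390112] 0.1616638520284417 a -0.019163237047178174 b -0.21044251636965602
```

View pics/g.png

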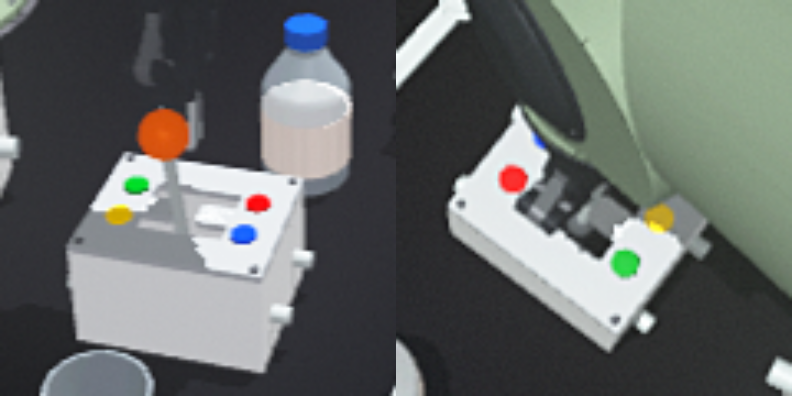

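b≈−0.21, so about 6–8 mm remain. I press to the stop in small steps and watch the force.

Request:
jog_arm(
  increments="0 0.14 -0.14 0 0 0 0; 0 0.14 -0.14 0 0 0 0; 0 0.1 -0.1 0 0 0 0; 0 0 0 0 0 0 0",
)

```text
t: 8.88
ee_pos: [0.5689, 0.0332, 0.1443]
orientation: [0.921, -0.39, 0.0, -0.0]
ft_force: [-1.8, 1.2, -1.1]
finger_gap: 0.003
```

Request:
jog_arm(
  increments="0 0.07 -0.07 0 0 0 0; 0 0.07 -0.07 0 0 0 0; 0 0 0 0 0 0 0",
)

```text
t: 9.13
ee_pos: [0.57, 0.0321, 0.1442]
orientation: [0.921, -0.39, -0.0, -0.0]
ft_force: [-1.8, 3.5, -1.4]
finger_gap: -0.001
```

```bash
python3 -c "
from h import *
look('g2.png')"
```

```text
[(np.int32(202), [278.25, 222.29], [17, 16])] []
tcp box [  0.27741539 -10.66340964] [0.56993426 0.03214995 0.1442117 ] F [-1.82297974  1.4560511  -1.65892283] t 9.2333
scene knob box [ -2.35618865 -37.04304096] 0.16033499747709562 a -0.016210701444695528 b -0.24953522510870962
```

Request:
jog_arm(
  increments="0 -0.52 0.54 0 0 0 0; 0 -0.52 0.54 0 0 0 0; 0 -1.08 -1.05 0 0 0 0; 0 -1.08 -1.05 0 0 0 0; 0 -1.08 -1.05 0 0 0 0; 0 0.98 -1 0 0 0 0; 0 0.98 -1 0 0 0 0; 0 0.98 -1 0 0 0 0; 0 0 0 0 0 0 0",
)

```text
t: 9.98
ee_pos: [0.5581, -0.0204, 0.1445]
orientation: [0.92, -0.391, 0.001, 0.0]
ft_force: [-0.3, -0.4, -0.4]
finger_gap: -0.001
```

```bash
python3 -c "
from h import *
look('i.png')"
```

```text
[(np.int32(146), [278.24, 223.98], [17, 16])] [(np.int32(138), [360.0, 165.81], [13, 17])]
tcp box [-44.54867726 -37.60057905] [ 0.55658593 -0.01841498  0.14434468] F [-0.67133899  0.59941878 -0.6376319 ] t 10.0833
scene knob box [ -0.97503566 -41.28962413] 0.159201998060009 a -0.00676149300040977 b -0.27886446743469134
tri [ -0.09964698 -36.3222175 ] 0.15635333426429085
```

View pics/i.png

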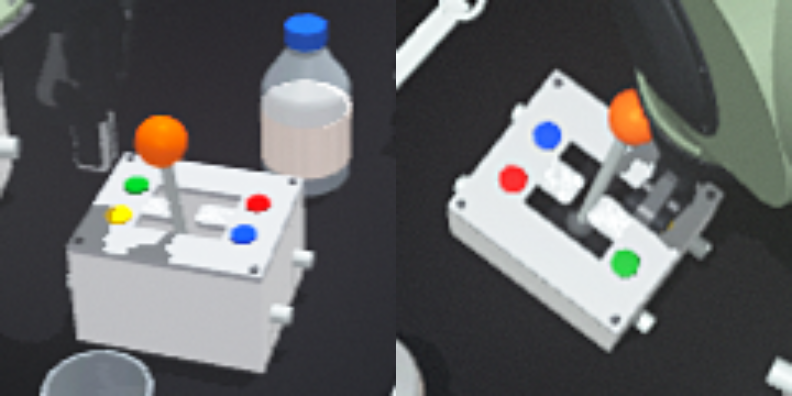

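The lever is across in the blue/yellow column and upright, with the fingers on the yellow side. I push +x towards blue.

Request:
jog_arm(
  increments="0 0.29 0.28 0 0 0 0; 0 0.29 0.28 0 0 0 0; 0 0.29 0.28 0 0 0 0; 0 0.22 0.21 0 0 0 0; 0 0.22 0.21 0 0 0 0; 0 0.22 0.21 0 0 0 0; 0 0.22 0.21 0 0 0 0; 0 0.22 0.21 0 0 0 0; 0 0.22 0.21 0 0 0 0; 0 0.22 0.21 0 0 0 0",
)

```text
t: 10.92
ee_pos: [0.581, 0.0046, 0.1443]
orientation: [0.921, -0.39, -0.0, 0.0]
ft_force: [-2.5, -0.9, 1.7]
finger_gap: 0.002
```

Request:
jog_arm(
  increments="0 0.22 0.21 0 0 0 0; 0 0.22 0.21 0 0 0 0; 0 0.22 0.21 0 0 0 0; 0 0.22 0.21 0 0 0 0; 0 0.22 0.21 0 0 0 0; 0 0.22 0.21 0 0 0 0; 0 0.22 0.21 0 0 0 0; 0 0 0 0 0 0 0",
)

```text
t: 11.58
ee_pos: [0.5966, 0.0197, 0.1443]
orientation: [0.921, -0.39, 0.0, -0.0]
ft_force: [-0.2, 0.2, -0.3]
finger_gap: -0.003
```

```bash
python3 -c "
from h import *
look('j.png')"
```

```text
[(np.int32(154), [296.48, 228.25], [17, 16])] [(np.int32(49), [340.24, 154.78], [6, 12])]
tcp box [ 10.3597668  -38.38025855] [0.59648774 0.01931288 0.14440008] F [ 0.40939921 -0.97421093 -0.60101062] t 11.6833
scene knob box [ 37.09834354 -40.43372079] 0.15460238941281979 a 0.2597397540202933 b -0.2729341559694754
tri [ 41.10536949 -32.77899091] 0.15097959795659485
```

View pics/j.png

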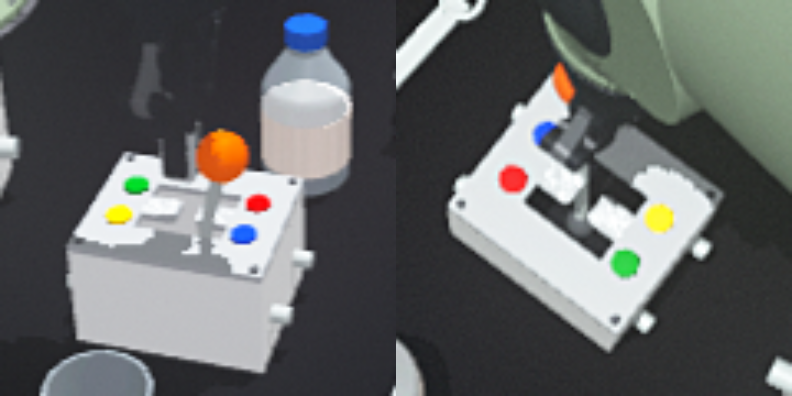

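Request:
jog_arm(
  increments="0 0.16 0.15 0 0 0 0; 0 0.16 0.15 0 0 0 0; 0 0.16 0.15 0 0 0 0; 0 0.16 0.15 0 0 0 0; 0 0.16 0.15 0 0 0 0; 0 0.07 0.07 0 0 0 0; 0 0 0 0 0 0 0",
)

```text
t: 12.27
ee_pos: [0.6051, 0.0276, 0.1443]
orientation: [0.921, -0.39, 0.0, -0.0]
ft_force: [-0.4, -1.1, -0.5]
finger_gap: -0.005
```

Request:
jog_arm(
  increments="0 0.07 0.07 0 0 0 0; 0 0 0 0 0 0 0",
)

```text
t: 12.43
ee_pos: [0.6056, 0.0281, 0.1443]
orientation: [0.921, -0.39, -0.0, -0.0]
ft_force: [-0.9, -1.1, -0.3]
finger_gap: 0.001
```

Request:
jog_arm(
  increments="0 0.07 0.07 0 0 0 0; 0 0 0 0 0 0 0",
)

```text
t: 12.6
ee_pos: [0.6061, 0.0285, 0.1442]
orientation: [0.921, -0.39, -0.0, 0.0]
ft_force: [-2.7, -2.0, -1.3]
finger_gap: 0.002
```

Request:
jog_arm(
  increments="0 0.07 0.07 0 0 0 0; 0 0 0 0 0 0 0",
)

```text
t: 12.77
ee_pos: [0.6064, 0.0287, 0.1441]
orientation: [0.921, -0.39, -0.0, 0.001]
ft_force: [-5.7, -5.5, 1.0]
finger_gap: -0.003
```

Request:
jog_arm(
  increments="0 0.07 0.07 0 0 0 0; 0 0 0 0 0 0 0",
)

```text
t: 12.93
ee_pos: [0.6067, 0.0288, 0.144]
orientation: [0.921, -0.39, -0.001, 0.001]
ft_force: [-7.8, -8.3, 1.9]
finger_gap: 0.004
```

```bash
python3 -c "
from h import *
look('k.png')"
```

```text
[(np.int32(156), [302.44, 230.57], [16, 16])] [(np.int32(45), [334.22, 151.29], [6, 11])]
tcp box [ 24.2668438  -38.72696473] [0.60669803 0.02876153 0.14396206] F [-7.43343441 -8.21628079  1.45540273] t 13.0333
scene knob box [ 49.33750175 -40.08584588] 0.15086366652121525 a 0.3483323437817192 b -0.2705266530340886
tri [ 54.40055227 -32.31867414] 0.1474472364526041
```

The lever is at its stop: force climbs to 11 N with no further motion, and a≈0.348. I back straight off, rise and clear the view.

Request:
jog_arm(
  increments="0 -0.36 -0.35 0 0 0 0; 0 -0.72 -0.7 0 0 0 0; 0 -0.72 -0.7 0 0 0 0; 0 -0.72 -0.7 0 0 0 0; 0 0 0 3 0 0 0; 0 0 0 3 0 0 0; 0 0 0 3 0 0 0; 0 0 0 3 0 0 0; 0 0 0 3 0 0 0; 0 0 0 3 0 0 0",
)

```text
t: 13.87
ee_pos: [0.5818, 0.005, 0.326]
orientation: [0.921, -0.39, 0.0, -0.0]
ft_force: [0.1, 0.2, 0.7]
finger_gap: -0.002
```

Request:
jog_arm(
  increments="0 0 -3.5 0 0 0 0; 0 0 -3.5 0 0 0 0; 0 0 -3.5 0 0 0 0; 0 0 -3.5 0 0 0 0; 0 0 -3.5 0 0 0 0; 0 0 -3.5 0 0 0 0; 0 0 -3.5 0 0 0 0; 0 0 -3.5 0 0 0 0; 0 0 -3.5 0 0 0 0; 0 0 0 0 0 0 0",
)

```text
t: 14.7
ee_pos: [0.5799, -0.3175, 0.3236]
orientation: [0.919, -0.394, -0.0, 0.002]
ft_force: [0.6, -0.7, -0.1]
finger_gap: -0.002
```

```bash
python3 -c "
from h import *
look('l.png')
s,_=snapshot('scene');t,_=snapshot('top');save('m.png',np.vstack([s[130:350,120:460],t[100:360,100:440]]))"
```

```text
[(np.int32(139), [302.27, 231.21], [16, 16])] [(np.int32(212), [340.25, 150.14], [17, 17])]
tcp box [-230.79307882 -264.70531093] [ 0.58144297 -0.31106778  0.32386409] F [ 0.38109159  0.18162635 -0.19148942] t 14.8
scene knob box [ 49.41341865 -41.60654987] 0.15037802282861346 a 0.34997772548067463 b -0.28106290107774357
tri [ 50.13935781 -39.50645837] 0.14913627303380916
```

View pics/l.png

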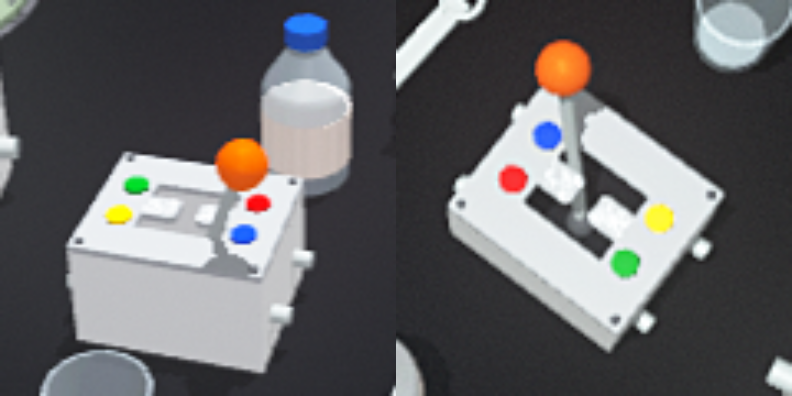

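View pics/m.png

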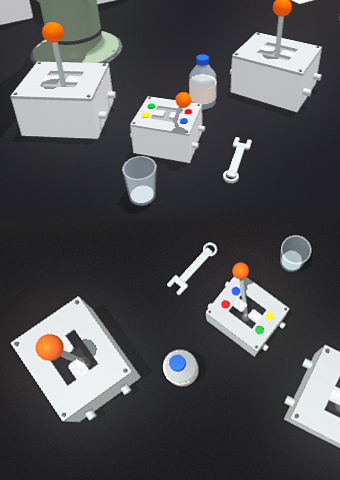

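The knob triangulates to box (50.1, −39.5). Fully home would be (49.7, −38.6), so the lever is home beside blue. The bottle, beaker and spanner have not moved. I hand in.

```bash
python3 -c "
from h import *
print(ticket.close_job())"
```

```text
the job is handed in; nothing more can be done
None
```

The lever on the smallest selector is home in the blue slot, and I handed the job in at about 15 s of the 40 s allowed. I kept the gripper shut and pushed the knob in three stages: up to the middle, across the gate, then towards blue until it met its stop. It never went into the yellow slot, and I did not grip it.

- **Force:** it stayed at about 6 N or less while the lever moved. It reached about 11 N when I pressed against the stop to confirm the lever was home.
- **Position:** after the arm had backed away, two views put the knob at (50.1, −39.5) mm in the box frame. Fully home is (49.7, −38.6) mm.
- **Tilt:** the scene view alone gave `lever_long` as 0.350 rad, which is home. It gave `lever_cross` as −0.28 rad, slightly past the −0.26 stop. I put that down to a bias of a few mm in that single view, since the two-view fix agrees with the stop.
- **Bystanders:** the bottle, beaker and spanner look unmoved by eye in the last pictures. I did not re-measure them.

During the pushes the arm hid much of the top view, so I checked those steps mainly from the scene camera and the force readings.

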